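# Turn a lapped wear plate over with the spring lifter

### The job

The bronze wear plate lies lapped face down on the cast-iron lap, against the edge of the rubber-faced rest beside it. Take the spring lifter from its stand, feel the blade down on to the lap, slide it under the plate's free edge and tip the plate over so that it comes to lie flat on the rubber rest with the lapped face (black graphite plugs) up; then put the lifter back in its stand as it lay. Touch the plate with the lifter only, never with the gripper, keep a light hand all the time (never more than 10 N of the blade on the lap or on the plate, or the thin blade kinks and marks the bronze), and leave the other tools on the bench where they are.

Things in the scene. Friction and masses are not known exactly. Their poses are not given: they have to be found in the camera images.
- lap_station: Lapping station, fixed, blue base 196 x 112 mm. Origin: on the bench under the step between its halves; x runs from the lap across the step to the rest, z up. Lap: dark cast iron, crossed grooves, x -94 to 0, y -50 to 50 mm, top at z = 28 mm. Rest: aluminium with black rubber face, x 0 to 88, y -49 to 49 mm, top at z = 32 mm. Hard surfaces, friction about 0.6.
- step_edge (a point): Middle of the step's upper edge (station x = y = 0, z = 32 mm): a vertical step 4 mm high up from the lap to the rest. A rim 8 mm high stands on the rest's two sides and far end, none at the step.
- wear_plate: Bronze wear plate, 60 (x) x 80 (y) x 8 mm, about 0.33 kg, loose. Origin: centre of the lapped face (black graphite plugs); z points from it to the plain back with two counterbored holes, so z is up at the start, down once turned. It starts on the lap, its x along the station's x within 0.03 rad, its +x edge 0.5 to 4 mm short of the step.
- plate_center (a point): Centre of the wear plate, 4 mm from the lapped face. With the blade some 20 mm under the free edge, raising the blade's tip in an arc about the foot of the step turns the plate up on to its far edge, against the step; pushed beyond upright it falls over on to the rest.
- free_edge (a point): Middle of the plate's free 80 mm edge, plate (-30, 0, 2.4) mm: top of the lead-in bevel, 6.6 mm long and 2.4 mm high, that both 80 mm edges of the lapped face have. A blade resting on the lap passes under it; one held more than 2 mm above the lap butts against the edge and the force climbs at once.
- lifter: Spring lifter, about 0.13 kg, loose. Origin: middle of the underside of its wooden handle; x along the handle to the blade's tip, z up. Handle x -45 to 35 mm, 16 mm wide (y), 22 mm high. Brass ferrule to x = 45, then a steel neck cranked down to a blade 30 mm wide, 1.5 mm thick (0.8 mm at the tip), x 58 to 115 mm. The blade springs about x = 58 mm, about 4 N per mm at the tip.
- lifter_grip (a point): Middle of the lifter's handle, 11 mm above its underside: grip here across the 16 mm, firmly (about 60 N).
- tip_nominal (a point): Where the blade's tip would be on a straight lifter: lifter (115, 0, -16.5) mm. The soft neck is bent by hand to suit each job, at lifter (41, 0, 11) mm, so neck and blade point up to 0.15 rad above or below this, differently each time, not measured: the real tip lies up to 11 mm higher or lower than this point, and keeps that set in use.
- lifter_rest: Stand for the lifter, fixed: plywood board 104 x 64 x 10 mm with two aluminium forks 8 mm thick at x = -36 and 28 mm. Origin: on the board's underside, board x -56 to 48 mm; x along the handle. The handle's underside lies in the notches at z = 42 mm, between cheeks 23 mm apart with flared mouths up to z = 61 mm; the blade sticks out to +x. The lifter starts in it, origins within 3 mm.
- paste_tin: Tin of lapping paste, white with a yellow lid, 65 mm across, 32 mm high; bystander. Origin under its centre.
- polishing_stone: Brown polishing stone stick, 13 x 100 x 13 mm; bystander. Origin under its centre.
- loupe: Black eye loupe, 34 mm across, 32 mm high; bystander. Origin under its centre.
- deburr_tool: Red-handled deburring tool, 22 x 183 x 20 mm; bystander. Origin under its centre.
- feeler_gauge: Closed feeler gauge, 15 x 90 x 12 mm; bystander. Origin under its centre.
- electrode_2: Copper electrode, 31 x 30 x 37 mm; bystander. Origin under its centre.

How it is judged:
On the way, in this order (a step that is already met when the one before it is completed fails the run):
1. the lifter has been taken up out of its stand (distance between lifter and lifter_rest above 0.09 m), for 0.1 s.
2. the plate is tipped up, borne by the lifter (angle between wear_plate's own z axis and vertical above 0.5 rad and contact force between lifter and wear_plate above 0.1 N), for 0.1 s.
3. the plate lies flat on the rubber rest, lapped face up (angle between wear_plate's own z axis and vertical above 3 rad and x of plate_center in the frame of lap_station between 0.005 and 0.06 m and y of plate_center in the frame of lap_station between -0.012 and 0.012 m and z of plate_center in the frame of lap_station between 0.033 and 0.039 m and linear speed of wear_plate below 0.02 m/s), for 0.2 s.
At the end, for the whole second after the job is handed in: The plate lies still, flat on the rubber rest, lapped face up (within 8 degrees, centre 5 to 60 mm past the step, within 12 mm of the middle line), and the lifter lies still and released in both notches of its stand, pointing as at the start (within 12 mm along, 8 mm across, 0.2 rad) (all of step 3 and z of lifter in the frame of lifter_rest between 0.037 and 0.046 m and x of lifter in the frame of lifter_rest between -0.012 and 0.012 m and y of lifter in the frame of lifter_rest between -0.008 and 0.008 m and x of tip_nominal in the frame of lifter_rest above 0.09 m and angle between lifter's own z axis and vertical below 0.12 rad and angle between the x axis of lifter and the x axis of lifter_rest, either way round below 0.2 rad and linear speed of lifter below 0.02 m/s); the robot touches nothing.
It fails at once if the gripper touches the plate (contact force between any of the fingers, the arm and wear_plate above 0.3 N).
It fails at once if the lifter is pressed on the lapping station with more than 10 N (contact force between lifter and lap_station above 10 N).
It fails at once if the lifter is pressed on the plate with more than 10 N (contact force between lifter and wear_plate above 10 N).
It fails at once if a bystander is moved more than 15 mm (distance of any of paste_tin, polishing_stone, feeler_gauge, loupe, deburr_tool, electrode_2 from where it was at the start of the episode above 0.015 m).
It also fails if it takes over 61 s, if anything falls off the work surface, if the arm or the gripper's body presses on something with over 40 N, if the wrist force passes 120 N, or if a joint passes its speed limit or range.

### The arm

A 6-joint arm with a two-finger parallel gripper is mounted at the origin on the work surface; the furniture and walls round the work are solid. World frame = base frame: x ahead of the robot, y to its left, z up, the work surface at z = 0. Lengths are in m, angles in rad, forces in N, time in s.
With the tool pointing down it reaches from about 0.425 to 0.95 m from the base axis. Payload 3.5 kg.
Tool frame: the origin (TCP) lies between the finger pads; the fingertips stand 22 mm ahead of it and the grasp point (between the pads) lies 3 mm ahead of it (ctrl.nose_length is the z of the fingertips in the tool frame, in m); z points along the fingers, y is the line along which they close (so a half turn about z gives the same grasp; the last joint's range is limited). The gripper opens to 85 mm and grips with 20 to 120 N. Pads are 22 mm wide; open, the fingers measure 114 mm over their backs; the gripper's body (76 mm by 85 mm) begins 54 mm behind the grasp point. The pads swing forward as they close: fully open they stand 13 mm farther back than shut.
Start: joints at [1.17, 0.286, 1.577, -0, 1.279, -0.15], TCP at [0.167, 0.654, 0.253] pointing down, gripper open.
Joint ranges: [-2.77, 2.77], [-0.9, 2.22], [0.21, 2.48], [-1.53, 4.67], [0.24, 2.81], [-2.84, 2.84]. Speed limits (rad/s): [2.79, 2.79, 3.14, 3.14, 3.14, 3.14].

### API

Orientations are given as a unit quaternion [x, y, z, w].
In Python, from plant import ctrl gives the robot as it stands. The module is installed in compiled form; this text tells all that it offers.
- The arm moves only by the tool send_rows, never from a script. Its argument "rows" is text: rows parted by semicolons, each of 7 numbers parted by spaces: the turn, a rotation vector about the tool's x, y, z in degrees, then the shift along the tool's x, y, z in mm, then the opening, from -1 (shut) to 1 (fully open). A call has 1 to 8 rows; each row is the pose to reach, as a shift and turn from the pose commanded when the call began, along the tool's axes at that moment; what a row does not reach only later rows make up. A row lasts 1/8 s, in which the tool goes at most 62.5 mm and 10.7 degrees, less where a joint would pass 70% of its speed; a pose out of reach is approached as far as the arm can. A call with a gripper value outside its range is refused whole. The fingers move at their own pace and stop on an object; "grip_force" is the grip in N (left out, the last holds). Time passes only in rows, so rows that repeat a pose let the fingers close. It gives the time, the measured TCP pose, the force, the opening and the grip force at its end, in the units of the state.
- ctrl.get_state(): the state, without advancing time (a new reading comes with each control period).
- ctrl.read_camera(name): name is "side" or "top"; returns a dict with "color" (420x560x3 uint8, red, green, blue), "fx", "fy", "cx", "cy" (pixels), "extrinsics" (4x4, takes a point from world to camera coordinates). Camera axes: x right, y down, z forward; pixel columns grow to the right and rows downward; lengths in m; the calibration is good to about 2 mm. A picture is of the moment at which its call begins. There is no depth.
- ctrl.sign_off(): hands the job in; it is judged then, once.
Trained networks look in a picture, given as the dict that the camera call returned (one of the last four; its "shot" number tells which), for a name from the list of things; names that differ only in an ending like _2 or _b are one class to them, and where a whole thing is asked for, a point or a joint stands for the part that bears it (a point fixed in the world has none). Each returns a list of dicts, best first, with "p" (0 to 1); they miss things now and then, are a little off and sometimes report something else, mostly with a low value. They report only what shows in the picture. A call takes as long as a camera call.
- ctrl.look_for(picture, target): "position" ([x, y, z] in m, in the coordinates of the camera as it stood for that picture, good to about 4 mm: the middle of the surface that is visible of it).
The state is a dict: "time": time; "qpos": joint angles; "dq": joint speeds; "joint_efforts": joint torques, N m; "eef_pos": TCP position; "tcp_rot": TCP orientation; "contact_force": force on the tool from outside, world axes, zero at the start; "wrist_torque": the same for the moment, N m; "opening": opening from 0.0 (shut) to 1.0 (fully open); "finger_force": force on a finger pad.
Only numpy, scipy, OpenCV 4.12 (cv2) and the standard library are available. Lean on these libraries where they do the work, as an engineer would, in place of code of your own. Each camera call takes 0.05 s, during which the arm holds its last target. There are 200 camera calls.

## Working session

There is one attempt and no reset: what is moved stays moved. The work goes in short steps, Python scripts to look and compute and a tool call to move; the robot and the scene stay as the last step left them, time stands still between calls to the robot, and variables do not carry over. Pictures are saved under pics/ and viewed, at most 10 in all, crops included, and the job is handed in when it is done.

Besides the shell and the picture viewer there is one more tool, called after "Emit:" by a JSON object that holds its "op" and its "data", one argument or row to a line. send_rows: Moves the arm, as the interface text tells. Its arguments: {"type":"object","properties":{"rows":{"type":"string"},"grip_force":{"type":"number"}},"required":["rows"]}

```bash
mkdir -p pics
cat > h.py <<'E'
import numpy as np, cv2
from plant import ctrl
from scipy.spatial.transform import Rotation as R
def shot(n,fn=None):
    p=ctrl.read_camera(n)
    if fn: cv2.imwrite('pics/'+fn,p['color'][:,:,::-1])
    return p
def look(p,t):
    E=np.array(p['extrinsics']);o=[]
    for d in ctrl.look_for(p,t)[:2]:
        w=np.linalg.inv(E)@np.r_[d['position'],1]
        o.append((round(d['p'],2),w[:3].round(4).tolist()))
    return o
def proj(p,w):
    E=np.array(p['extrinsics']);c=(E@np.r_[w,1])[:3]
    return np.array([p['fx']*c[0]/c[2]+p['cx'],p['fy']*c[1]/c[2]+p['cy']])
def ray(p,u,v,z):
    E=np.linalg.inv(np.array(p['extrinsics']));d=E[:3,:3]@[(u-p['cx'])/p['fx'],(v-p['cy'])/p['fy'],1];o=E[:3,3]
    return o+d*(z-o[2])/d[2]
E
python3 - <<'E'
from h import *
for n in('top','side'):
    p=shot(n,n+'0.png')
    E=np.linalg.inv(np.array(p['extrinsics']));print(n,p['fx'],p['cx'],p['cy'],E[:3].round(3).tolist())
    for t in ['lap_station','wear_plate','lifter','lifter_rest','step_edge','free_edge','lifter_grip','tip_nominal','paste_tin','polishing_stone','loupe','deburr_tool','feeler_gauge','electrode_2']: print(t,look(p,t))
s=ctrl.get_state();print(s)
E
```

```text
top 398.3044568804268 277.4111344053154 211.838154024577 [[0.019, -0.987, 0.162, 0.266], [-1.0, -0.017, 0.018, -0.09], [-0.015, -0.162, -0.987, 1.112]]
lap_station [(0.86, [0.539, 0.3138, 0.0324]), (0.45, [0.5205, -0.2354, 0.0349])]
wear_plate [(0.85, [0.5529, 0.2559, 0.0363])]
lifter [(0.65, [0.5224, -0.2349, 0.0309])]
lifter_rest [(0.6, [0.4645, -0.2162, 0.0115])]
step_edge [(0.67, [0.5426, 0.3088, 0.0308]), (0.67, [0.3889, 0.0343, 0.0065])]
free_edge [(0.64, [0.5533, 0.2601, 0.0315])]
lifter_grip [(0.74, [0.5258, -0.2399, 0.0365])]
tip_nominal [(0.84, [0.5236, -0.2335, 0.0344]), (0.56, [0.4664, -0.2139, 0.0122])]
paste_tin [(0.96, [0.3556, 0.1713, 0.0264])]
polishing_stone [(0.52, [0.3022, 0.236, 0.009])]
loupe [(0.65, [0.357, 0.3284, 0.0158])]
deburr_tool [(0.6, [0.3865, 0.0382, 0.0069]), (0.57, [0.3396, -0.2685, 0.013])]
feeler_gauge [(0.68, [0.387, 0.0351, 0.0064])]
electrode_2 [(0.7, [0.4355, -0.4814, 0.0132]), (0.52, [0.5497, 0.2598, 0.0317])]
side 537.1859322422608 280.2176420421586 208.83214099761867 [[0.904, -0.203, 0.377, -0.076], [-0.428, -0.436, 0.792, -1.169], [0.004, 
[... 603 characters left out ...]

{'time': 1.5, 'qpos': array([ 1.17003803e+00,  2.86294798e-01,  1.57672101e+00,  1.41500563e-06,
        1.27859560e+00, -1.49992639e-01]), 'dq': array([ 0.00170998,  0.00216349,  0.00021195, -0.00018134,  0.00145918,
        0.00090647]), 'joint_efforts': array([-9.49444693e-04, -4.05938709e+01, -2.92936814e+01, -1.60505233e-04,
        4.98173395e-04, -1.94813595e-06]), 'eef_pos': array([0.16745614, 0.65387654, 0.25331694]), 'tcp_rot': array([ 1.25054766e-01,  9.92149840e-01, -8.84062979e-06, -3.20199279e-06]), 'contact_force': array([-0.14166708, -0.35655279,  0.56289752]), 'wrist_torque': array([-0.01482946, -0.03641662, -0.03079799]), 'finger_force': 0.0, 'opening': 1.0040524540373215}
```

View pics/top0.png

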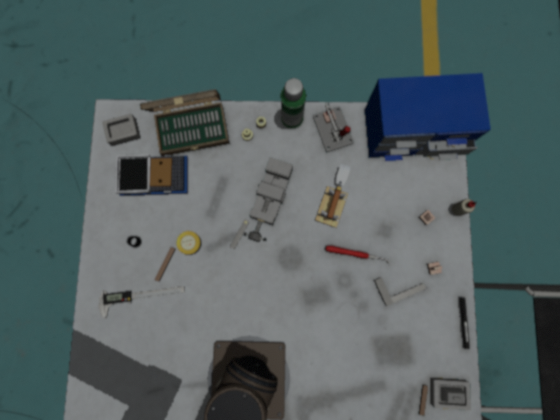

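View pics/side0.png

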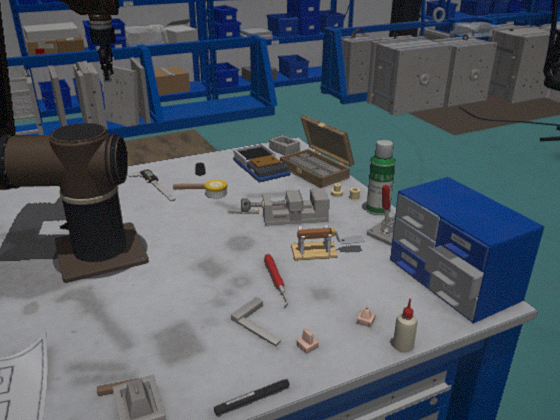

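Run:
```python
from h import *
T=cv2.imread('pics/top0.png');S=cv2.imread('pics/side0.png')
def c(I,u,v,w,h,s): return cv2.resize(I[v:v+h,u:u+w],None,fx=s,fy=s,interpolation=cv2.INTER_CUBIC)
a=c(T,108,145,90,60,4.4444);b=c(T,305,155,60,80,1) 
a=cv2.resize(T[147:207,108:198],(400,267),interpolation=cv2.INTER_CUBIC) # 4.444
b=cv2.resize(T[160:230,300:370],(330,330),interpolation=cv2.INTER_CUBIC)
d=cv2.resize(S[140:190,225:300],(400,267),interpolation=cv2.INTER_CUBIC) #5.333
e=cv2.resize(S[218:268,284:374],(400,222),interpolation=cv2.INTER_CUBIC)
M=np.zeros((600,800,3),np.uint8);M[:267,:400]=a;M[:267,400:]=d;M[270:600,:330]=b;M[270:492,400:]=e
cv2.imwrite('pics/c.png',M)
```

```text
(no output)
```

View pics/c.png

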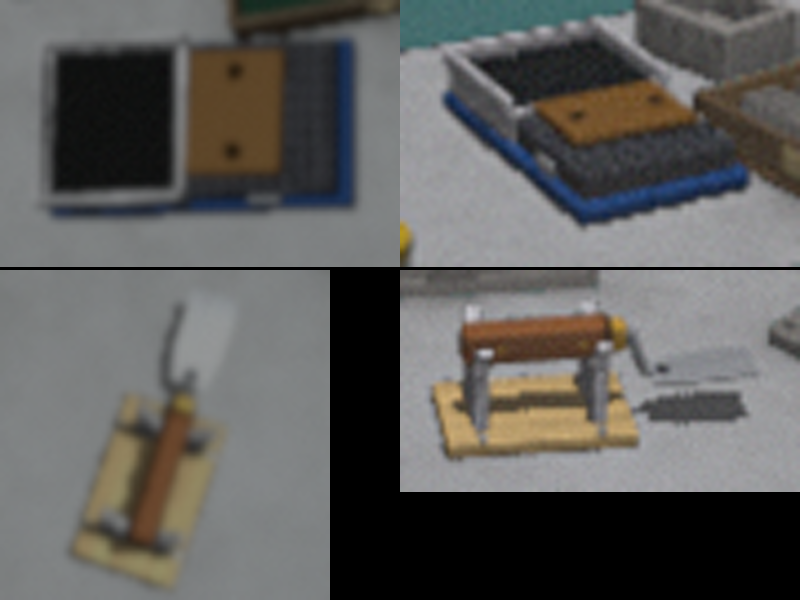

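```bash
cat > fit.py <<'E'
from h import *
from scipy.optimize import least_squares
P={'t':shot('top'),'s':shot('side')}
CR={'ta':(400/90,267/60,108,147,0,0),'sa':(400/75,267/50,225,140,400,0),'tb':(330/70,330/70,300,160,0,270),'sb':(400/90,222/50,284,218,400,270)}
def px(k,u,v):
    a,b,u0,v0,ou,ov=CR[k];return np.array([(u-ou+.5)/a-.5+u0,(v-ov+.5)/b-.5+v0])
def fit(obs,x0,name,z=0):
    def r(q):
        o=[]
        for k,u,v,m in obs:
            c,s=np.cos(q[2]),np.sin(q[2])
            w=[q[0]+(c*m[0]-s*m[1])/1e3,q[1]+(s*m[0]+c*m[1])/1e3,m[2]/1e3]
            o.append(proj(P[k[0]],w)-px(k,u,v))
        return np.ravel(o)
    f=least_squares(r,x0,loss='soft_l1');print(name,f.x.round(4),'res px',r(f.x).round(1).tolist());return f.x
E
cat > f1.py <<'E'
from fit import *
h=np.pi/2
# plate: image-top = world +x = local -y
tp=[('ta',188,48,(30,-40,36)),('ta',283,48,(-30,-40,36)),('ta',281,175,(-30,40,36)),('ta',187,175,(30,40,36))]
sp=[('sa',535,93,(30,40,36)),('sa',655,80,(30,-40,36)),('sa',697,120,(-30,-40,36)),('sa',577,143,(-30,40,36))]
fit(tp,[.55,.26,h],'plate t');fit(sp,[.55,.26,h],'plate s');fit(tp+sp,[.55,.26,h],'plate')
ts=[('ta',336,43,(-94,-50,28)),('ta',336,195,(-94,50,28)),('ta',42,43,(88,-49,40)),('ta',45,206,(88,49,40)),('ta',187,40,(0,-49,40)),('ta',184,204,(0,49,40))]
fit(ts,[.54,.3,h],'station t')
ss=[('sa',585,218,(-98,56,0)),('sa',747,185,(-98,-56,0)),('sa',447,97,(98,56,5)),('sa',445,53,(88,49,40)),('sa',515,110,(0,49,40)),('sa',663,75,(0,-49,40))]
fit(ss,[.54,.3,h],'station s');fit(ts+ss,[.54,.3,h],'station')
tl=[('tb',133,540,(-45,8,64)),('tb',155,547,(-45,-8,64)),('tb',168,405,(35,8,64)),('tb',190,409,(35,-8,64))]
sl=[('sb',460,323,(-45,8,64)),('sb',470,338,(-45,-8,64)),('sb',472,361,(-45,-8,42)),('sb',611,317,(35,8,64)),('sb',612,357,(35,-8,42))]
fit(tl,[.48,-.23,-.2],'lift t');fit(sl,[.48,-.23,-.2],'lift s');L=fit(tl+sl,[.48,-.23,-.2],'lift')
tr=[('tb',127,393,(48,32,10)),('tb',226,425,(48,-32,10)),('tb',70,553,(-56,32,10)),('tb',173,589,(-56,-32,10))]
sr=[('sb',432,382,(-56,32,10)),('sb',447,450,(-56,-32,10)),('sb',637,438,(48,-32,10)),('sb',450,459,(-56,-32,0)),('sb',637,446,(48,-32,0))]
fit(tr,[.48,-.23,-.2],'rest t');fit(sr,[.48,-.23,-.2],'rest s');fit(tr+sr,[.48,-.23,-.2],'rest')
# blade tip: bend angle
c,s=np.cos(L[2]),np.sin(L[2])
def bl(x,y,z,b):
    X=41+(x-41)*np.cos(b)-(z-11)*np.sin(b);Z=11+(z-11)*np.cos(b)+(x-41)*np.sin(b)
    return [L[0]+(c*X-s*y)/1e3,L[1]+(s*X+c*y)/1e3,.042+Z/1e3]
for b in(-.15,-.1,-.05,0,.05,.1,.15):
    o=[]
    for k,pts in(('tb',((115,15),(115,-15),(62,0))),('sb',((115,15),(115,-15),(58,-15)))):
        for x,y in pts:
            q=proj(P[k[0]],bl(x,y,-16,b));a,bb,u0,v0,ou,ov=CR[k];o.append(((q-[u0,v0]+.5)*[a,bb]-.5+[ou,ov]).round(0).astype(int).tolist())
    print(b,o)
E
python3 f1.py
```

```text
plate t [0.5518 0.2594 1.6135] res px [0.2, 0.7, 0.1, 0.1, -0.0, -0.7, -0.4, -0.1]
plate s [0.5523 0.261  1.5757] res px [-0.1, 1.9, 0.2, 0.1, 0.4, -0.6, -0.5, -0.5]
plate [0.5518 0.2595 1.6034] res px [0.3, 0.6, 0.2, 0.2, -0.2, -0.6, -0.5, -0.2, -0.2, 2.2, -0.1, 0.2, 0.5, -0.6, -0.0, -0.2]
station t [0.5445 0.2899 1.6328] res px [0.3, -0.2, 0.5, 0.1, 0.8, 1.8, -0.7, -0.7, -0.6, 1.0, -0.3, -1.7]
station s [0.5489 0.2932 1.642 ] res px [-0.4, 1.8, 0.9, 0.4, -1.8, 0.5, 1.4, -0.4, 0.2, -1.7, -0.4, -1.0]
station [0.5461 0.29   1.6328] res px [0.3, -0.7, 0.5, -0.4, 0.8, 1.3, -0.6, -1.3, -0.6, 0.5, -0.2, -2.2, -1.2, 2.4, 0.3, 1.1, -2.0, 0.9, 1.1, -0.0, -0.4, -1.3, -0.7, -0.5]
lift t [ 0.4697 -0.2223 -0.2463] res px [-0.5, -0.3, 0.7, -0.2, -0.7, -0.1, 0.5, 0.6]
lift s [ 0.4724 -0.2225 -0.2835] res px [0.7, -0.4, -0.2, -0.3, -0.9, 2.5, -0.3, -1.7, 0.7, 0.6]
lift [ 0.4711 -0.2227 -0.259 ] res px [-0.5, -0.9, 0.6, -0.7, -0.3, -0.5, 0.8, 0.2, 0.3, -0.0, -0.5, 0.1, -1.1, 2.9, -0.9, -1.7, 0.2, 0.6]
rest t [ 0.47   -0.2216 -0.3205] res px [-0.3, -0.3, 0.3, 0.2, 0.0, 0.1, 0.0, -0.0]
rest s [ 0.4702 -0.221  -0.3244] res px [-0.3, -0.0, -0.0, -0.8, 0.7, -0.9, -0.8, 0.7, 0.4, 0.8]
rest [ 0.47   -0.2214 -0.3225] res px [-0.3, -0.3, 0.2, 0.3, -0.1, 0.1, -0.1, 0.0, -0.3, 0.1, 0.0, -0.7, 0.7, -0.8, -0.7, 0.8, 0.5, 0.9]
-0.15 [[176, 300], [225, 313], [180, 385], [731, 367], [748, 395], [649, 392]]
-0.1 [[178, 296], [226, 309], [181, 383], [734, 361], [751, 390], [651, 391]]
-0.05 [[179, 291], [228, 305], [182, 380], [738, 355], [755, 384], [654, 389]]
0 [[181, 287], [230, 301], [183, 377], [741, 349], [758, 378], [656, 388]]
0.05 [[182, 284], [231, 297], [184, 375], [743, 343], [761, 372], [659, 386]]
0.1 [[184, 280], [233, 293], [184, 372], [746, 337], [763, 366], [661, 384]]
0.15 [[185, 277], [234, 290], [185, 370], [748, 331], [765, 359], [664, 383]]
```

```bash
cat >> h.py <<'E'
def tool(yaw,pitch=0):
    # tool x along handle (yaw), z down; pitch>0: lifter tip up
    f=np.array([np.cos(yaw)*np.cos(pitch),np.sin(yaw)*np.cos(pitch),np.sin(pitch)])
    y=np.array([np.sin(yaw),-np.cos(yaw),0]);return np.c_[f,y,np.cross(f,y)]
def step(p0,R0,p1,R1):
    rv=R.from_matrix(R0.T@R1).as_rotvec(degrees=True);return np.r_[rv.round(2),(R0.T@(np.array(p1)-p0)*1e3).round(1)]
def st():
    s=ctrl.get_state();return s['eef_pos'],R.from_quat(s['tcp_rot']).as_matrix()
E
python3 - <<'E'
from h import *
p,r=st()
A=([.50,.30,.28],tool(np.deg2rad(85.6)));B=([.5,-.08,.25],tool(np.deg2rad(5)));C=([.4663,-.2213,.13],tool(-.285))
for q in(A,B,C):
    print(step(p,r,*q)); p,r=q
P=shot('top')
for u,v in((155,152),(228,150),(200,150)): print(ray(P,u,v,0.0),ray(P,u,v,0.05))
E
```

```text
[   0.     -0.     80.03 -409.9  -260.3   -26.7 ]
[   0.     0.    80.6 -378.9   29.2   30. ]
[  0.     0.    21.33 -45.9  137.8  120.  ]
[0.61991639 0.29094199 0.        ] [0.60402203 0.27380726 0.05      ]
[0.62904678 0.07786583 0.        ] [0.61274193 0.07031067 0.05      ]
[0.62787144 0.15960674 0.        ] [0.61161943 0.14837665 0.05      ]
```

Emit:
{"op": "send_rows", "data": {
  "rows": "0 0 10 -51 -32.5 -3 1; 0 0 20 -102 -65 -7 1; 0 0 30 -154 -98 -10 1; 0 0 40 -205 -130 -13 1; 0 0 50 -256 -163 -17 1; 0 0 60 -307 -195 -20 1; 0 0 70 -359 -228 -23 1; 0 0 80 -410 -260 -27 1"
}}

```text
time: 2.65
eef_pos: [0.5013, 0.2986, 0.2807]
tcp_rot: [0.736, 0.677, 0.0, 0.0]
contact_force: [1.1, 0.5, 0.1]
opening: 1.001
finger_force: 0.0
```

Emit:
{"op": "send_rows", "data": {
  "rows": "0 0 10 -47 4 4 1; 0 0 20 -95 7 7 1; 0 0 30 -142 11 11 1; 0 0 40 -190 15 15 1; 0 0 50 -237 18 19 1; 0 0 60 -284 22 22 1; 0 0 70 -332 26 26 1; 0 0 80.6 -379 29 30 1"
}}

```text
time: 3.65
eef_pos: [0.5001, -0.0815, 0.2506]
tcp_rot: [0.999, 0.041, 0.0, 0.0]
contact_force: [-0.4, -0.2, 1.0]
opening: 1.003
finger_force: 0.0
```

Run:
```python
from h import *
p,r=st();print(p,r[:,0])
print(step(p,r,[.4663,-.2213,.13],tool(-.285)))
```

```text
[ 0.50006169 -0.0814589   0.25058051] [9.96669169e-01 8.15457554e-02 9.25783477e-04]
[ 1.000e-02 -6.000e-02  2.101e+01 -4.520e+01  1.366e+02  1.206e+02]
```

Emit:
{"op": "send_rows", "data": {
  "rows": "0 0 7 -15 46 40 1; 0 0 14 -30 91 80 1; 0 0 21 -45 136.5 120.5 1; 0 0 21 -45 136.5 120.5 1; 0 0 21 -45 136.5 150 1; 0 0 21 -45 136.5 175 1; 0 0 21 -45 136.5 194.5 1; 0 0 21 -45 136.5 194.5 1"
}}

```text
time: 4.65
eef_pos: [0.4671, -0.2187, 0.0553]
tcp_rot: [0.99, -0.138, -0.001, -0.001]
contact_force: [-0.5, -0.1, 0.8]
opening: 1.004
finger_force: 0.0
```

Run:
```python
from h import *
p,r=st();print(p,np.arctan2(r[1,0],r[0,0]))
S=shot('side');T=shot('top')
a=cv2.resize(S['color'][205:275,270:380],(800,509),interpolation=cv2.INTER_CUBIC)
cv2.imwrite('pics/g.png',a[:,:,::-1])
```

```text
[ 0.4670906  -0.21869447  0.05533168] -0.2774000248330418
```

View pics/g.png

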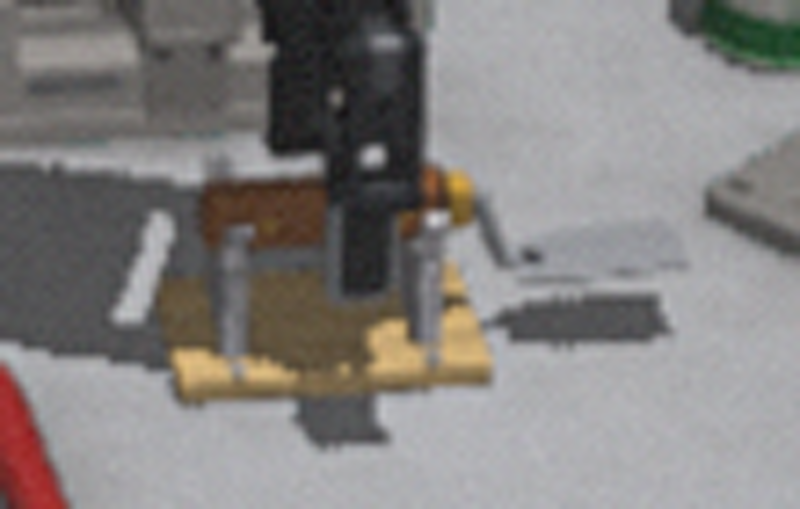

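Emit:
{"op": "send_rows", "data": {
  "rows": "0 0 0 0 0 0 -1; 0 0 0 0 0 0 -1; 0 0 0 0 0 0 -1; 0 0 0 0 0 0 -1; 0 0 0 0 0 0 -1; 0 0 0 0 0 0 -1; 0 0 0 0 0 0 -1; 0 0 0 0 0 0 -1",
  "grip_force": 80
}}

```text
time: 5.75
eef_pos: [0.4676, -0.22, 0.0563]
tcp_rot: [0.99, -0.139, 0.0, 0.0]
contact_force: [0.0, 0.2, 6.3]
opening: 0.167
finger_force: 78.1
```

Run:
```python
from h import *
s=ctrl.get_state();print(s['eef_pos'],s['opening'],s['finger_force'],s['contact_force'],s['wrist_torque'])
```

```text
[ 0.46758808 -0.22001467  0.05625812] 0.1672329209482632 78.05668830871582 [0.00763667 0.21643774 6.31165274] [ 0.01911835  0.09983956 -0.044567  ]
```

Emit:
{"op": "send_rows", "data": {
  "rows": "0 0 0 0 0 -8 -1; 0 0 0 0 0 -20 -1; 0 0 0 0 0 -40 -1; 0 0 0 0 0 -70 -1; 0 0 0 0 0 -100 -1; 0 0 0 0 0 -120 -1; 0 0 0 0 0 -120 -1; 0 0 0 0 0 -120 -1"
}}

```text
time: 6.75
eef_pos: [0.4667, -0.2193, 0.1749]
tcp_rot: [0.99, -0.139, -0.001, -0.0]
contact_force: [-0.4, 0.0, -1.1]
opening: 0.175
finger_force: 77.5
```

```bash
cat > f2.py <<'E'
from h import *
s=ctrl.get_state();p,r=st();print(p,np.arctan2(r[1,0],r[0,0]),s['contact_force'],s['wrist_torque'])
S=shot('side');T=shot('top')
# predicted overlay: lifter points for bends
u=lambda x,y,z,b:p+r@np.array([(x+4)/1e3*1,-y/1e3,(14.3-z)/1e3])
def bl(x,y,z,b): return u(41+(x-41)*np.cos(b)-(z-11)*np.sin(b),y,11+(z-11)*np.cos(b)+(x-41)*np.sin(b),b)
for n,P in(('t',T),('s',S)):
    q=proj(P,u(60,0,0,0)).astype(int);x0,y0=q-[40,30];sc=10
    I=cv2.resize(P['color'][y0:y0+60,x0:x0+80],None,fx=sc/2,fy=sc/2,interpolation=cv2.INTER_CUBIC)[:,:,::-1].copy()
    for b,c in((-.1,(255,0,0)),(0,(0,255,0)),(.1,(0,0,255))):
        for x,y in((115,15),(115,-15)):
            w=(proj(P,bl(x,y,-16,b))-[x0,y0]+.5)*sc/2;cv2.circle(I,tuple(w.astype(int)),2,c,-1)
    for x,y,z in((-45,8,22),(-45,-8,22),(35,8,22),(35,-8,22)):
        w=(proj(P,u(x,y,z,0))-[x0,y0]+.5)*sc/2;cv2.circle(I,tuple(w.astype(int)),2,(255,0,255),-1)
    M=I if n=='t' else np.hstack([M,I])
cv2.imwrite('pics/l.png',M)
E
python3 f2.py
```

```text
[ 0.46669796 -0.21927426  0.17486411] -0.27869402678944344 [-0.37695277  0.00255217 -1.10690134] [ 0.03176616  0.04548794 -0.00471526]
```

View pics/l.png

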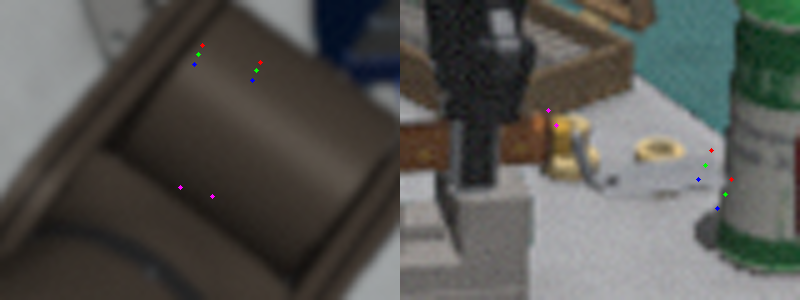

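```bash
cat > lap.py <<'E'
from h import *
PC=np.array([.5518,.2595]);Y=1.62
D=np.array([np.cos(Y),np.sin(Y)])
def tiptool(b): # tip in tool frame (m)
    X=41+74*np.cos(b)+27.5*np.sin(b);Z=11-27.5*np.cos(b)+74*np.sin(b)
    return np.array([X+4,0,14.3-Z])/1e3
def tcp_for(s,h,pitch,b,yaw=Y,lat=0):
    # s mm along blade line from plate centre, h mm above lap
    R1=tool(yaw,pitch);N=np.array([-D[1],D[0]])
    t=np.r_[PC+D*s/1e3+N*lat/1e3,.028+h/1e3]
    return t-R1@tiptool(b),R1
def tip(p,r,b):
    t=p+r@tiptool(b);q=t[:2]-PC
    return np.r_[q@D,q@[-D[1],D[0]],t[2]-.028]*1e3
E
python3 - <<'E'
from lap import *
p,r=st();b=.02
A=tcp_for(-42,120,-.07,b);B=tcp_for(-42,12,-.07,b)
M=([.5,-.05,.25],tool(.55))
print(A,B[0])
for q in(M,A,B): print(step(p,r,*q));p,r=q
E
```

```text
(array([0.55962967, 0.10050059, 0.18560344]), array([[-0.04906337,  0.99878974,  0.00344006],
       [ 0.99634371,  0.04918382, -0.0698582 ],
       [-0.06994285,  0.        , -0.997551  ]])) [0.55962967 0.10050059 0.07760344]
[-1.100e-01  1.200e-01 -4.748e+01 -1.460e+01 -1.720e+02 -7.550e+01]
[ -2.15  -3.62 -61.28 129.5  -97.1   64.4 ]
[  0.    0.    0.    7.6   0.  107.7]
```

Emit:
{"op": "send_rows", "data": {
  "rows": "0 0 0 0 -5 -40 -1; 0 0 -8 -3 -35 -75 -1; 0 0 -16 -5 -65 -75 -1; 0 0 -24 -8 -95 -75 -1; 0 0 -32 -10 -125 -75 -1; 0 0 -40 -12 -150 -75 -1; 0 0 -47.5 -14.5 -172 -75.5 -1; 0 0 -47.5 -14.5 -172 -75.5 -1"
}}

```text
time: 7.85
eef_pos: [0.5003, -0.0492, 0.2501]
tcp_rot: [0.962, 0.272, -0.001, -0.001]
contact_force: [0.5, -0.5, -0.6]
opening: 0.175
finger_force: 77.7
```

Emit:
{"op": "send_rows", "data": {
  "rows": "-0.3 -0.5 -9 19 -14 9 -1; -0.6 -1 -18 38 -28 19 -1; -0.9 -1.5 -27 57 -43 28 -1; -1.2 -2 -36 76 -57 38 -1; -1.5 -2.5 -44 95 -71 47 -1; -1.8 -3 -53 113 -85 56 -1; -2.15 -3.62 -61.3 129.5 -97 64.4 -1; -2.15 -3.62 -61.3 129.5 -97 64.4 -1"
}}

```text
time: 8.85
eef_pos: [0.5598, 0.1001, 0.1851]
tcp_rot: [0.689, 0.724, -0.025, 0.024]
contact_force: [0.0, -0.1, -0.5]
opening: 0.17
finger_force: 77.7
```

Run:
```python
from lap import *
p,r=st();b=.02;s=ctrl.get_state()
print(s['time'],s['qpos'].round(2),s['contact_force'],tip(p,r,b),np.arctan2(r[1,0],r[0,0]),np.arcsin(r[2,0]))
print(step(p,r,*tcp_for(-42,12,-.07,b)))
S=shot('side');T=shot('top')
for n,P in(('t',T),('s',S)):
    q=proj(P,p+[0,.09,-.03]).astype(int);x0,y0=q-[40,30]
    I=cv2.resize(P['color'][y0:y0+60,x0:x0+80],None,fx=5,fy=5,interpolation=cv2.INTER_CUBIC)[:,:,::-1].copy()
    for bb,c in((-.1,(255,0,0)),(0.0,(0,255,0)),(.1,(0,0,255))):
        for l in(-.015,.015):
            w=(proj(P,p+r@(tiptool(bb)+[0,l,0]))-[x0,y0]+.5)*5;cv2.circle(I,tuple(w.astype(int)),2,c,-1)
    M=I if n=='t' else np.hstack([M,I])
cv2.imwrite('pics/l2.png',M)
```

```text
8.85 [ 0.03  0.13  1.89 -0.08  1.12  0.01] [ 0.04658813 -0.07185934 -0.51683391] [-4.23914784e+01 -1.16918584e-01  1.19503066e+02] 1.6198010554229432 -0.07024639456854889
[-1.800e-01  1.000e-02 -1.000e-02  7.900e+00  1.000e-01  1.072e+02]
```

View pics/l2.png

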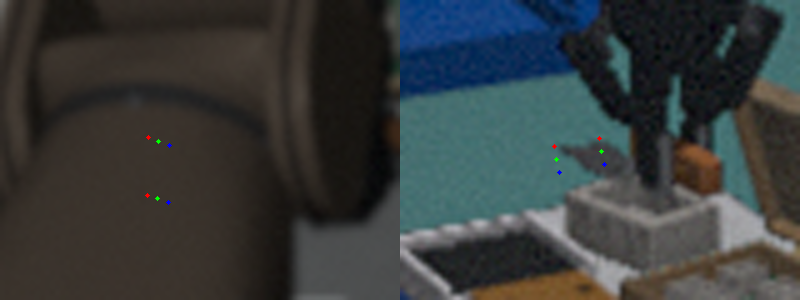

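Emit:
{"op": "send_rows", "data": {
  "rows": "0 0 0 2.5 0 35 -1; 0 0 0 5 0 70 -1; 0 0 0 7.9 0 107 -1; 0 0 0 7.9 0 107 -1; 0 0 0 7.9 0 112 -1; 0 0 0 7.9 0 116 -1; 0 0 0 7.9 0 117 -1; 0 0 0 7.9 0 117 -1"
}}

```text
time: 9.95
eef_pos: [0.5607, 0.0997, 0.0703]
tcp_rot: [0.689, 0.724, -0.024, 0.026]
contact_force: [0.1, -0.1, -1.7]
opening: 0.175
finger_force: 77.8
```

```bash
cat > r.py <<'E'
from lap import *
import sys
b=float(sys.argv[1])
p,r=st();s=ctrl.get_state()
print(round(s['time'],2),'F',s['contact_force'].round(2),'T',s['wrist_torque'].round(3),'tip s,lat,h',tip(p,r,b).round(2),'yaw',np.arctan2(r[1,0],r[0,0]).round(4),'pitch',np.arcsin(r[2,0]).round(4),'p',p.round(4))
E
python3 r.py .02
```

```text
9.95 F [ 0.14 -0.09 -1.68] T [ 0.034 -0.002 -0.011] tip s,lat,h [-42.83  -1.03   4.67] yaw 1.6206 pitch -0.0701 p [0.5607 0.0997 0.0703]
```

Emit:
{"op": "send_rows", "data": {
  "rows": "0 0 0 0 0 1 -1; 0 0 0 0 0 2 -1; 0 0 0 0 0 2 -1"
}}

```text
time: 10.32
eef_pos: [0.5603, 0.0995, 0.0675]
tcp_rot: [0.689, 0.724, -0.024, 0.025]
contact_force: [0.9, -0.5, -1.6]
opening: 0.171
finger_force: 77.8
```

```bash
python3 r.py .02
```

```text
10.32 F [ 0.95 -0.55 -1.55] T [0.021 0.002 0.024] tip s,lat,h [-42.99  -0.51   1.91] yaw 1.6207 pitch -0.07 p [0.5603 0.0995 0.0675]
```

Emit:
{"op": "send_rows", "data": {
  "rows": "0 0 0 0 0 1 -1; 0 0 0 0 0 1 -1; 0 0 0 0 0 1 -1"
}}

```text
time: 10.7
eef_pos: [0.5604, 0.0995, 0.0666]
tcp_rot: [0.689, 0.724, -0.024, 0.025]
contact_force: [0.1, 0.4, -1.9]
opening: 0.173
finger_force: 77.8
```

```bash
python3 r.py .02
```

```text
10.7 F [ 0.12  0.44 -1.86] T [ 0.081  0.048 -0.024] tip s,lat,h [-43.08  -0.61   1.01] yaw 1.6207 pitch -0.07 p [0.5604 0.0995 0.0666]
```

Emit:
{"op": "send_rows", "data": {
  "rows": "0 0 0 0 0 1 -1; 0 0 0 0 0 1 -1; 0 0 0 0 0 1 -1"
}}

```text
time: 11.08
eef_pos: [0.5604, 0.0994, 0.0657]
tcp_rot: [0.689, 0.724, -0.024, 0.025]
contact_force: [-0.2, 0.5, -1.9]
opening: 0.169
finger_force: 77.8
```

```bash
python3 r.py .02
```

```text
11.07 F [-0.16  0.5  -1.86] T [-0.043 -0.013 -0.006] tip s,lat,h [-43.14  -0.63   0.07] yaw 1.6206 pitch -0.07 p [0.5604 0.0994 0.0657]
```

Emit:
{"op": "send_rows", "data": {
  "rows": "0 0 0 0 0 1 -1; 0 0 0 0 0 1 -1; 0 0 0 0 0 1 -1"
}}

```text
time: 11.45
eef_pos: [0.5604, 0.0993, 0.0646]
tcp_rot: [0.689, 0.724, -0.024, 0.025]
contact_force: [-0.7, -0.4, -1.4]
opening: 0.172
finger_force: 77.8
```

```bash
python3 r.py .02
```

```text
11.45 F [-0.65 -0.4  -1.44] T [-0.028 -0.026  0.014] tip s,lat,h [-43.21  -0.6   -0.96] yaw 1.6206 pitch -0.07 p [0.5604 0.0993 0.0646]
```

Emit:
{"op": "send_rows", "data": {
  "rows": "0 0 0 0 0 1 -1; 0 0 0 0 0 1 -1; 0 0 0 0 0 1 -1"
}}

```text
time: 11.82
eef_pos: [0.5604, 0.0993, 0.0637]
tcp_rot: [0.689, 0.724, -0.024, 0.025]
contact_force: [0.0, -1.0, -1.5]
opening: 0.175
finger_force: 77.8
```

```bash
python3 r.py .02
```

```text
11.82 F [ 0.01 -0.96 -1.49] T [-0.021  0.023  0.024] tip s,lat,h [-43.28  -0.61  -1.95] yaw 1.6207 pitch -0.07 p [0.5604 0.0993 0.0637]
```

```bash
python3 r.py .08
python3 - <<'E'
from lap import *
p,r=st();b=.08;t=tip(p,r,b)
print(step(p,r,*tcp_for(-43,t[2]+.3,-.12,b)))
E
```

```text
11.82 F [ 0.01 -0.96 -1.49] T [-0.021  0.023  0.024] tip s,lat,h [-41.54  -0.6    2.45] yaw 1.6207 pitch -0.07 p [0.5604 0.0993 0.0637]
[ 0.   -2.86  0.04 -0.1  -0.7  -6.2 ]
```

Emit:
{"op": "send_rows", "data": {
  "rows": "0 0 0 0 0 -5 -1; 0 -1.5 0 0 -0.3 -6.2 -1; 0 -2.86 0 0 -0.6 -6.2 -1; 0 -2.86 0 0 -0.6 -6.2 -1; 0 -2.86 0 0 -0.6 -6.2 -1"
}}

```text
time: 12.45
eef_pos: [0.5596, 0.0998, 0.0697]
tcp_rot: [0.688, 0.723, -0.041, 0.043]
contact_force: [-0.7, 0.8, -1.0]
opening: 0.175
finger_force: 77.9
```

```bash
python3 r.py .08
```

```text
12.45 F [-0.72  0.77 -1.01] T [0.047 0.042 0.011] tip s,lat,h [-42.76   0.15   2.63] yaw 1.621 pitch -0.1199 p [0.5596 0.0998 0.0697]
```

Emit:
{"op": "send_rows", "data": {
  "rows": "0 0 0 0 0 1 -1; 0 0 0 0 0 1 -1; 0 0 0 0 0 1 -1"
}}

```text
time: 12.82
eef_pos: [0.5598, 0.0995, 0.0688]
tcp_rot: [0.688, 0.723, -0.041, 0.043]
contact_force: [0.3, -0.2, -0.5]
opening: 0.174
finger_force: 77.9
```

```bash
python3 r.py .08
```

```text
12.82 F [ 0.32 -0.2  -0.51] T [ 0.019 -0.048 -0.028] tip s,lat,h [-4.312e+01 -1.000e-02  1.730e+00] yaw 1.6205 pitch -0.12 p [0.5598 0.0995 0.0688]
```

Emit:
{"op": "send_rows", "data": {
  "rows": "0 0 0 0 0 1 -1; 0 0 0 0 0 1 -1; 0 0 0 0 0 1 -1"
}}

```text
time: 13.2
eef_pos: [0.5598, 0.0994, 0.0679]
tcp_rot: [0.688, 0.723, -0.041, 0.043]
contact_force: [0.7, -0.3, -0.6]
opening: 0.172
finger_force: 77.9
```

```bash
python3 r.py .08
```

```text
13.2 F [ 0.71 -0.3  -0.56] T [0.071 0.001 0.034] tip s,lat,h [-43.17  -0.06   0.82] yaw 1.6206 pitch -0.1199 p [0.5598 0.0994 0.0679]
```

Emit:
{"op": "send_rows", "data": {
  "rows": "0 0 0 0 0 1 -1; 0 0 0 0 0 1 -1; 0 0 0 0 0 1 -1"
}}

```text
time: 13.58
eef_pos: [0.5599, 0.0993, 0.0671]
tcp_rot: [0.688, 0.723, -0.041, 0.044]
contact_force: [0.2, 0.5, 0.4]
opening: 0.167
finger_force: 78.1
```

```bash
python3 r.py .08
```

```text
13.57 F [0.21 0.46 0.37] T [0.11  0.006 0.082] tip s,lat,h [-4.329e+01 -1.800e-01 -2.000e-02] yaw 1.6206 pitch -0.12 p [0.5599 0.0993 0.0671]
```

Emit:
{"op": "send_rows", "data": {
  "rows": "0 0 0 0 0 0.6 -1; 0 0 0 0 0 0.6 -1; 0 0 0 0 0 0.6 -1"
}}

```text
time: 13.95
eef_pos: [0.56, 0.0992, 0.0665]
tcp_rot: [0.688, 0.723, -0.041, 0.044]
contact_force: [0.3, -0.8, 0.9]
opening: 0.17
finger_force: 78.3
```

```bash
python3 r.py .08
```

```text
13.95 F [ 0.28 -0.76  0.93] T [0.167 0.131 0.003] tip s,lat,h [-43.37  -0.25  -0.57] yaw 1.6206 pitch -0.12 p [0.56   0.0992 0.0665]
```

Emit:
{"op": "send_rows", "data": {
  "rows": "0 0 0 2 0 -0.24 -1; 0 0 0 4 0 -0.48 -1; 0 0 0 6 0 -0.72 -1; 0 0 0 8 0 -0.96 -1; 0 0 0 10 0 -1.2 -1; 0 0 0 12 0 -1.45 -1; 0 0 0 14 0 -1.7 -1; 0 0 0 14 0 -1.7 -1"
}}

```text
time: 14.95
eef_pos: [0.5591, 0.1136, 0.0663]
tcp_rot: [0.688, 0.723, -0.041, 0.043]
contact_force: [-1.0, -1.6, 1.5]
opening: 0.177
finger_force: 78.3
```

```bash
python3 r.py .08
```

```text
14.95 F [-0.98 -1.61  1.54] T [0.151 0.05  0.05 ] tip s,lat,h [-2.889e+01 -1.000e-02 -7.700e-01] yaw 1.6207 pitch -0.1195 p [0.5591 0.1136 0.0663]
```

Emit:
{"op": "send_rows", "data": {
  "rows": "0 0 0 1 0 -0.12 -1; 0 0 0 2 0 -0.24 -1; 0 0 0 3 0 -0.36 -1; 0 0 0 4 0 -0.48 -1; 0 0 0 4 0 -0.48 -1"
}}

```text
time: 15.58
eef_pos: [0.5589, 0.1175, 0.0663]
tcp_rot: [0.688, 0.723, -0.041, 0.043]
contact_force: [-0.1, -1.3, 1.7]
opening: 0.174
finger_force: 78.3
```

```bash
python3 r.py .08
```

```text
15.57 F [-0.15 -1.34  1.74] T [ 0.032 -0.045  0.026] tip s,lat,h [-25.08   0.    -0.79] yaw 1.6207 pitch -0.1198 p [0.5589 0.1175 0.0663]
```

Emit:
{"op": "send_rows", "data": {
  "rows": "0 0 0 1 0 -0.12 -1; 0 0 0 2 0 -0.24 -1; 0 0 0 3 0 -0.36 -1; 0 0 0 4 0 -0.48 -1; 0 0 0 4 0 -0.48 -1"
}}

```text
time: 16.2
eef_pos: [0.5587, 0.1215, 0.0663]
tcp_rot: [0.688, 0.723, -0.041, 0.043]
contact_force: [0.6, -1.0, 1.8]
opening: 0.173
finger_force: 78.3
```

```bash
python3 r.py .08
```

```text
16.2 F [ 0.62 -1.03  1.84] T [ 0.086 -0.052  0.044] tip s,lat,h [-2.101e+01 -2.000e-02 -7.500e-01] yaw 1.6207 pitch -0.1198 p [0.5587 0.1215 0.0663]
```

Emit:
{"op": "send_rows", "data": {
  "rows": "0 0 0 1 0 -0.12 -1; 0 0 0 2 0 -0.24 -1; 0 0 0 3 0 -0.36 -1; 0 0 0 4 0 -0.48 -1; 0 0 0 4 0 -0.48 -1"
}}

```text
time: 16.82
eef_pos: [0.5587, 0.1251, 0.0664]
tcp_rot: [0.688, 0.723, -0.041, 0.044]
contact_force: [0.1, -4.4, 2.4]
opening: 0.171
finger_force: 78.4
```

```bash
python3 r.py .08
```

```text
16.82 F [ 0.09 -4.39  2.39] T [-0.544 -0.118 -0.05 ] tip s,lat,h [-17.53  -0.24  -0.75] yaw 1.6207 pitch -0.1207 p [0.5587 0.1251 0.0664]
```

Emit:
{"op": "send_rows", "data": {
  "rows": "0 0 0 0.5 0 -0.3 -1; 0 0 0 1 0 -0.5 -1; 0 0 0 1.5 0 -0.6 -1; 0 0 0 1.5 0 -0.6 -1"
}}

```text
time: 17.32
eef_pos: [0.5585, 0.1268, 0.0667]
tcp_rot: [0.688, 0.723, -0.041, 0.044]
contact_force: [0.3, -3.9, 2.5]
opening: 0.171
finger_force: 78.3
```

```bash
python3 r.py .08
python3 - <<'E'
from h import *
for n in('side','top'):
    P=shot(n,n+'3.png')
    for t in('wear_plate','free_edge'): print(n,t,look(P,t))
S=cv2.imread('pics/side3.png');cv2.imwrite('pics/p3.png',cv2.resize(S[130:200,215:320],(798,532),interpolation=cv2.INTER_CUBIC))
E
```

```text
17.32 F [ 0.29 -3.89  2.46] T [-0.506 -0.126 -0.059] tip s,lat,h [-15.76  -0.12  -0.45] yaw 1.6206 pitch -0.1203 p [0.5585 0.1268 0.0667]
side wear_plate [(0.64, [0.5408, 0.2602, 0.0345]), (0.29, [0.555, 0.1222, 0.0607])]
side free_edge [(0.52, [0.5438, 0.2542, 0.0374]), (0.49, [0.2966, 0.2357, 0.01])]
top wear_plate [(0.49, [0.5509, 0.3676, 0.0288]), (0.4, [0.5534, 0.1013, 0.0714])]
top free_edge []
```

View pics/p3.png

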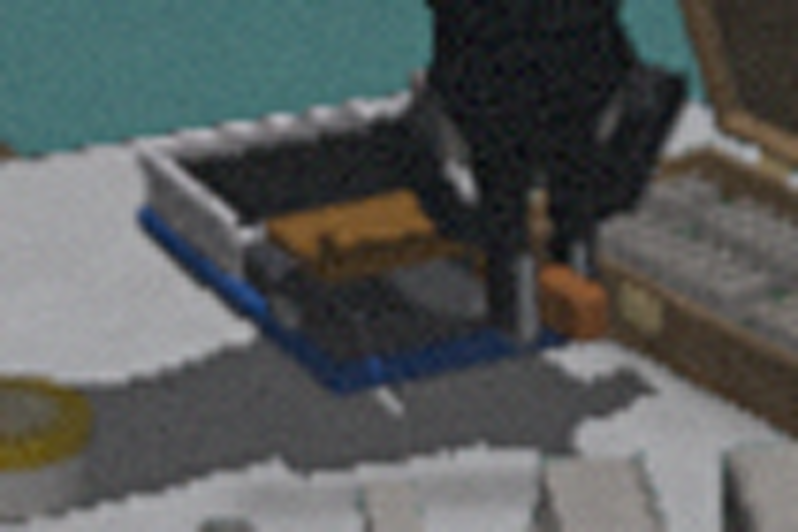

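Run:
```python
from lap import *
P=shot('side')
for u,v in((258.2,166.8),(256.8,164.5),(250.3,157.4),(249.9,159.2)):
    w=ray(P,u,v,.036);q=w[:2]-PC;print(w,(q@D*1e3).round(1))
```

```text
[0.5122223  0.22333813 0.036     ] -34.2
[0.51513991 0.24107606 0.036     ] -16.6
[0.51818829 0.30087132 0.036     ] 43.0
[0.51151458 0.28811767 0.036     ] 30.6
```

Emit:
{"op": "send_rows", "data": {
  "rows": "0 0 0 0.5 0 -0.06 -1; 0 0 0 1 0 -0.12 -1; 0 0 0 1.5 0 -0.18 -1; 0 0 0 2 0 -0.24 -1; 0 0 0 2 0 -0.24 -1"
}}

```text
time: 18.3
eef_pos: [0.5582, 0.129, 0.0666]
tcp_rot: [0.688, 0.723, -0.041, 0.043]
contact_force: [1.1, -3.7, 1.8]
opening: 0.171
finger_force: 78.3
```

```bash
python3 r.py .08
```

```text
18.3 F [ 1.06 -3.71  1.76] T [-0.495 -0.059 -0.016] tip s,lat,h [-13.49   0.16  -0.46] yaw 1.6208 pitch -0.1199 p [0.5582 0.129  0.0666]
```

Emit:
{"op": "send_rows", "data": {
  "rows": "0 0 0 0.5 0 -0.06 -1; 0 0 0 1 0 -0.12 -1; 0 0 0 1.5 0 -0.18 -1; 0 0 0 2 0 -0.24 -1; 0 0 0 2 0 -0.24 -1"
}}

```text
time: 18.92
eef_pos: [0.5581, 0.1311, 0.0667]
tcp_rot: [0.688, 0.723, -0.041, 0.043]
contact_force: [-0.3, -4.4, 0.8]
opening: 0.17
finger_force: 78.3
```

```bash
python3 r.py .08
```

```text
18.93 F [-0.29 -4.39  0.81] T [-0.462 -0.018  0.045] tip s,lat,h [-11.46   0.08  -0.42] yaw 1.6208 pitch -0.1199 p [0.5581 0.1311 0.0667]
```

Emit:
{"op": "send_rows", "data": {
  "rows": "0 0 0 0.8 0 -0.1 -1; 0 0 0 1.6 0 -0.2 -1; 0 0 0 2.4 0 -0.3 -1; 0 0 0 3 0 -0.36 -1; 0 0 0 3 0 -0.36 -1"
}}

```text
time: 19.55
eef_pos: [0.5581, 0.1341, 0.0667]
tcp_rot: [0.688, 0.723, -0.041, 0.043]
contact_force: [0.0, -3.8, 1.5]
opening: 0.17
finger_force: 78.3
```

```bash
python3 r.py .08
```

```text
19.55 F [ 0.01 -3.77  1.45] T [-0.517 -0.075 -0.023] tip s,lat,h [-8.42 -0.02 -0.39] yaw 1.6206 pitch -0.1198 p [0.5581 0.1341 0.0667]
```

Emit:
{"op": "send_rows", "data": {
  "rows": "0 0 0 0.8 0 -0.1 -1; 0 0 0 1.6 0 -0.2 -1; 0 0 0 2.4 0 -0.3 -1; 0 0 0 2.4 0 -0.3 -1"
}}

```text
time: 20.05
eef_pos: [0.5579, 0.1365, 0.0667]
tcp_rot: [0.688, 0.723, -0.041, 0.043]
contact_force: [0.1, -4.7, 1.9]
opening: 0.178
finger_force: 78.3
```

```bash
python3 r.py .08
```

```text
20.05 F [ 0.13 -4.72  1.9 ] T [-0.398 -0.025 -0.019] tip s,lat,h [-5.98  0.01 -0.37] yaw 1.6207 pitch -0.1198 p [0.5579 0.1365 0.0667]
```

Emit:
{"op": "send_rows", "data": {
  "rows": "0 0 0 -0.1 0 -1.3 -1; 0 0 0 -0.2 0 -2.6 -1; 0 0 0 -0.3 0 -3.9 -1; 0 0 0 -0.4 0 -5.2 -1; 0 0 0 -0.5 0 -6.5 -1; 0 0 0 -0.5 0 -6.5 -1"
}}

```text
time: 20.8
eef_pos: [0.5575, 0.1369, 0.073]
tcp_rot: [0.688, 0.723, -0.042, 0.043]
contact_force: [-0.7, 0.3, -3.3]
opening: 0.172
finger_force: 77.6
```

```bash
python3 r.py .08
python3 - <<'E'
from h import *
P=shot('side','side4.png')
S=cv2.imread('pics/side4.png');cv2.imwrite('pics/p4.png',cv2.resize(S[130:200,215:320],(798,532),interpolation=cv2.INTER_CUBIC))
E
```

```text
20.8 F [-0.71  0.31 -3.32] T [-0.214 -0.053  0.02 ] tip s,lat,h [-5.58  0.48  5.95] yaw 1.621 pitch -0.1197 p [0.5575 0.1369 0.073 ]
```

View pics/p4.png

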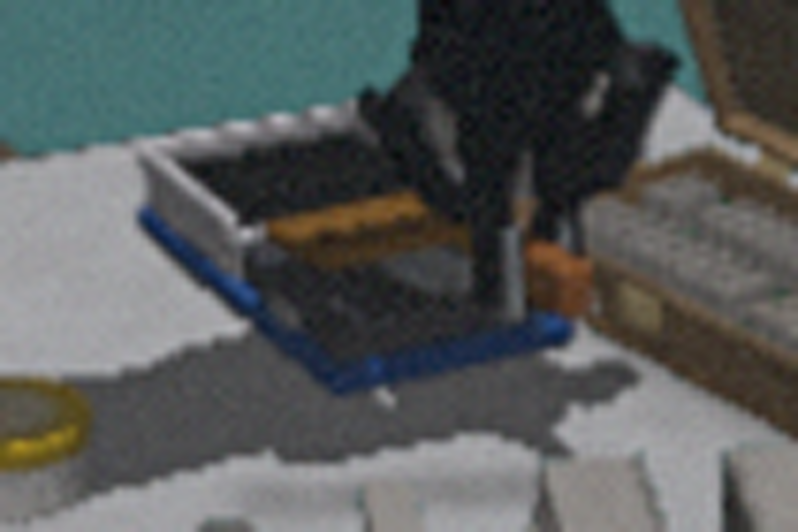

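Emit:
{"op": "send_rows", "data": {
  "rows": "0 0 0 -0.1 0 -2 -1; 0 0 0 -0.4 0 -4.5 -1; 0 0 0 0 0 -8 -1; 0 0 0 0.7 0 -11.2 -1; 0 0 0 1.8 0 -14.3 -1; 0 0 0 2.5 0 -17 -1; 0 0 0 3.1 0 -19.5 -1; 0 0 0 3.1 0 -19.5 -1"
}}

```text
time: 21.85
eef_pos: [0.5578, 0.1421, 0.0925]
tcp_rot: [0.688, 0.723, -0.041, 0.044]
contact_force: [0.4, -2.6, -3.6]
opening: 0.174
finger_force: 77.6
```

```bash
python3 r.py .08
python3 - <<'E'
from h import *
P=shot('side','side5.png')
S=cv2.imread('pics/side5.png');cv2.imwrite('pics/p5.png',cv2.resize(S[130:200,215:320],(798,532),interpolation=cv2.INTER_CUBIC))
E
```

```text
21.85 F [ 0.42 -2.62 -3.64] T [-0.524  0.121  0.046] tip s,lat,h [-0.4  -0.12 25.42] yaw 1.6208 pitch -0.12 p [0.5578 0.1421 0.0925]
```

View pics/p5.png

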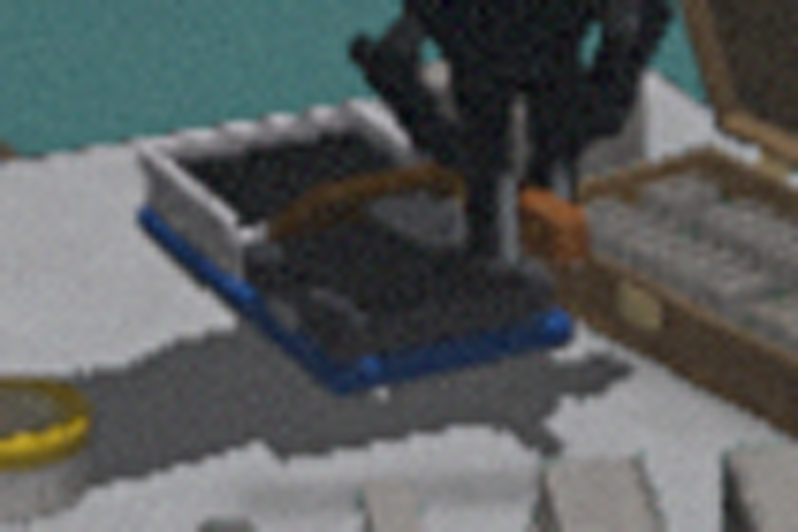

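Emit:
{"op": "send_rows", "data": {
  "rows": "0 0 0 1.5 0 -1.8 -1; 0 0 0 3 0 -3.5 -1; 0 0 0 5.9 0 -6.7 -1; 0 0 0 9.8 0 -9.5 -1; 0 0 0 13.7 0 -11.9 -1; 0 0 0 17.9 0 -13.6 -1; 0 0 0 17.9 0 -13.6 -1"
}}

```text
time: 22.78
eef_pos: [0.5569, 0.1621, 0.1039]
tcp_rot: [0.688, 0.723, -0.041, 0.044]
contact_force: [0.5, -0.9, -1.2]
opening: 0.17
finger_force: 77.9
```

```bash
python3 r.py .08
```

```text
22.77 F [ 0.48 -0.89 -1.17] T [-0.229 -0.07  -0.017] tip s,lat,h [19.61 -0.17 36.83] yaw 1.621 pitch -0.1194 p [0.5569 0.1621 0.1039]
```

Emit:
{"op": "send_rows", "data": {
  "rows": "0 0 0 2.5 0 -0.8 -1; 0 0 0 5 0 -1.2 -1; 0 0 0 7.5 0 -1.8 -1; 0 0 0 10 0 -2.3 -1; 0 0 0 10 0 -2.3 -1"
}}

```text
time: 23.4
eef_pos: [0.5561, 0.172, 0.1046]
tcp_rot: [0.688, 0.723, -0.041, 0.043]
contact_force: [0.0, -0.9, -1.0]
opening: 0.174
finger_force: 77.9
```

```bash
python3 r.py .08
python3 - <<'E'
from h import *
for n in ('side','top'):
    P=shot(n,n+'6.png');print(look(P,'wear_plate'))
E
```

```text
23.4 F [ 0.02 -0.86 -1.01] T [ 0.009 -0.05  -0.03 ] tip s,lat,h [29.55  0.11 37.55] yaw 1.6209 pitch -0.1197 p [0.5561 0.172  0.1046]
[(0.62, [0.5363, 0.2864, 0.0656])]
[(0.43, [0.5572, 0.1421, 0.1099])]
```

Emit:
{"op": "send_rows", "data": {
  "rows": "0 0 0 2.5 0 -0.3 -1; 0 0 0 5 0 -0.6 -1; 0 0 0 7.5 0 -0.9 -1; 0 0 0 10 0 -1.2 -1; 0 0 0 12.5 0 -1.5 -1; 0 0 0 15 0 -1.8 -1; 0 0 0 15 0 -1.8 -1; 0 0 0 15 0 -1.8 -1"
}}

```text
time: 24.6
eef_pos: [0.5554, 0.1867, 0.1046]
tcp_rot: [0.688, 0.723, -0.041, 0.043]
contact_force: [0.0, 0.5, -1.4]
opening: 0.174
finger_force: 77.9
```

```bash
python3 r.py .08
python3 - <<'E'
from h import *
for n in ('side','top'):
    P=shot(n,n+'7.png');print(look(P,'wear_plate'))
S=cv2.imread('pics/side7.png');cv2.imwrite('pics/p7.png',cv2.resize(S[130:200,215:320],(798,532),interpolation=cv2.INTER_CUBIC))
E
```

```text
24.6 F [ 0.02  0.49 -1.44] T [ 0.046  0.035 -0.03 ] tip s,lat,h [44.26  0.05 37.55] yaw 1.6207 pitch -0.12 p [0.5554 0.1867 0.1046]
[(0.43, [0.5359, 0.3103, 0.0395]), (0.39, [0.4662, -0.2293, 0.0121])]
[]
```

View pics/p7.png

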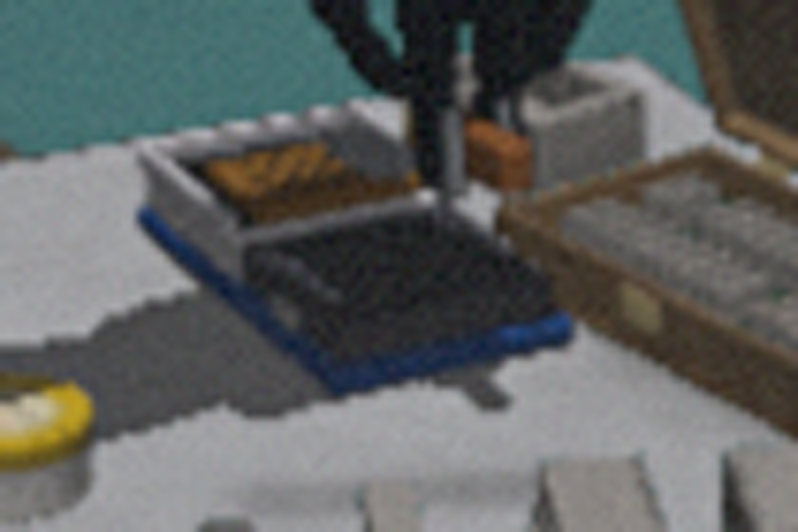

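Run:
```python
from h import *
p,r=st()
for q in(([.548,.12,.25],tool(1.2)),([.5,-.05,.25],tool(.5)),([.4665,-.2198,.14],tool(-.31))): print(step(p,r,*q));p,r=q
```

```text
[   1.45    6.77   24.07  -83.1   -10.7  -136.4 ]
[   0.      0.     40.11 -175.8    16.9     0.  ]
[   0.      0.     46.41 -110.8   133.    110.  ]
```

Emit:
{"op": "send_rows", "data": {
  "rows": "0 0 0 0 0 -20 -1; 0 0 0 -5 -1 -55 -1; 0.3 1.2 4.5 -20 -3 -85 -1; 0.6 2.6 9 -35 -5 -110 -1; 0.8 4 14 -50 -7 -130 -1; 1.1 5.2 19 -65 -9 -136 -1; 1.45 6.77 24 -83 -10.7 -136.4 -1; 1.45 6.77 24 -83 -10.7 -136.4 -1"
}}

```text
time: 25.8
eef_pos: [0.5484, 0.1193, 0.252]
tcp_rot: [0.825, 0.565, 0.001, 0.001]
contact_force: [0.3, 1.3, -1.9]
opening: 0.174
finger_force: 77.8
```

Emit:
{"op": "send_rows", "data": {
  "rows": "0 0 7 -30 3 0 -1; 0 0 14 -60 6 0 -1; 0 0 21 -90 9 0 -1; 0 0 28 -120 12 0 -1; 0 0 34 -148 15 0 -1; 0 0 40 -176 17 0 -1; 0 0 40 -176 17 0 -1"
}}

```text
time: 26.68
eef_pos: [0.5002, -0.0507, 0.2507]
tcp_rot: [0.969, 0.249, 0.0, 0.0]
contact_force: [0.6, 0.3, -0.5]
opening: 0.178
finger_force: 77.9
```

Run:
```python
from h import *
p,r=st();print(p)
print(step(p,r,[.4665,-.2198,.14],tool(-.31)))
for n in ('side','top'):
    P=shot(n,n+'8.png');print(look(P,'wear_plate'))
```

```text
[ 0.50022258 -0.05066628  0.25066521]
[ 2.000e-02 -3.000e-02  4.655e+01 -1.111e+02  1.319e+02  1.107e+02]
[(0.67, [0.546, 0.317, 0.037])]
[(0.67, [0.5508, 0.3197, 0.0396])]
```

Emit:
{"op": "send_rows", "data": {
  "rows": "0 0 8 -15 20 5 -1; 0 0 16 -35 42 12 -1; 0 0 24 -55 64 25 -1; 0 0 32 -75 87 45 -1; 0 0 40 -95 110 75 -1; 0 0 46.5 -111 132 100 -1; 0 0 46.5 -111 132 110.7 -1; 0 0 46.5 -111 132 110.7 -1"
}}

```text
time: 27.88
eef_pos: [0.4666, -0.218, 0.1385]
tcp_rot: [0.988, -0.153, -0.001, -0.001]
contact_force: [0.4, -0.1, -1.3]
opening: 0.172
finger_force: 78.0
```

Run:
```python
from h import *
p,r=st();print(p,ctrl.get_state()['contact_force'])
print(step(p,r,[.4665,-.2198,.0575],tool(-.31)))
```

```text
[ 0.4666295  -0.21798493  0.13852695] [ 0.3901957  -0.13137177 -1.31562549]
[-7.0e-02  1.2e-01  2.1e-01  6.0e-01  1.9e+00  8.1e+01]
```

Emit:
{"op": "send_rows", "data": {
  "rows": "0 0 0 0.3 0.8 20 -1; 0 0 0 0.3 0.8 40 -1; 0 0 0 0.3 0.8 55 -1; 0 0 0 0.3 0.8 62 -1; 0 0 0 0.3 0.8 68 -1; 0 0 0 0.3 0.8 73 -1; 0 0 0 0.3 0.8 73 -1"
}}

```text
time: 28.75
eef_pos: [0.4667, -0.22, 0.0662]
tcp_rot: [0.988, -0.154, -0.0, -0.0]
contact_force: [0.4, -0.4, -1.3]
opening: 0.172
finger_force: 78.0
```

Run:
```python
from h import *
p,r=st();s=ctrl.get_state();print(p,s['contact_force'],s['wrist_torque'])
print(step(p,r,[.4665,-.2198,.0565],tool(-.31)))
```

```text
[ 0.46667713 -0.220041    0.06617596] [ 0.36415729 -0.43502887 -1.26866847] [-0.006324    0.07972786  0.00219321]
[-0.01  0.02  0.09 -0.2  -0.2   9.7 ]
```

Emit:
{"op": "send_rows", "data": {
  "rows": "0 0 0 0 0 3 -1; 0 0 0 0 0 6 -1; 0 0 0 0 0 8 -1; 0 0 0 0 0 9 -1; 0 0 0 0 0 9.3 -1; 0 0 0 0 0 9.3 -1"
}}

```text
time: 29.5
eef_pos: [0.4668, -0.2201, 0.0571]
tcp_rot: [0.988, -0.154, 0.0, 0.0]
contact_force: [0.4, 0.4, -1.4]
opening: 0.174
finger_force: 78.0
```

Run:
```python
from h import *
p,r=st();s=ctrl.get_state();print(p,s['contact_force'],s['wrist_torque'])
```

```text
[ 0.46678654 -0.22010967  0.05707082] [ 0.35430615  0.39164911 -1.36463298] [-0.03262672  0.04913815  0.03749878]
```

Emit:
{"op": "send_rows", "data": {
  "rows": "0 0 0 0 0 0.5 -1; 0 0 0 0 0 0.9 -1; 0 0 0 0 0 0.9 -1; 0 0 0 0 0 0.9 1; 0 0 0 0 0 0.9 1; 0 0 0 0 0 0.9 1; 0 0 0 0 0 0.9 1; 0 0 0 0 0 0.9 1"
}}

```text
time: 30.5
eef_pos: [0.4667, -0.2201, 0.0561]
tcp_rot: [0.988, -0.154, -0.0, 0.0]
contact_force: [0.8, -0.3, -0.4]
opening: 1.003
finger_force: 0.0
```

Run:
```python
from h import *
p,r=st();s=ctrl.get_state();print(p,s['contact_force'],s['wrist_torque'],s['opening'])
```

```text
[ 0.4667459  -0.2200892   0.05612114] [ 0.76402525 -0.25093212 -0.40142222] [-0.01162837 -0.05231052  0.035211  ] 1.0033024233468217
```

Now I retreat straight up and away, so both objects are visible.

Emit:
{"op": "send_rows", "data": {
  "rows": "0 0 0 0 0 -15 1; 0 0 0 0 0 -40 1; 0 0 0 0 0 -80 1; 0 0 0 0 0 -130 1; 0 0 0 0 40 -150 1; 0 0 0 0 90 -150 1; 0 0 0 0 150 -150 1; 0 0 0 0 150 -150 1"
}}

```text
time: 31.5
eef_pos: [0.4201, -0.3664, 0.2077]
tcp_rot: [0.988, -0.156, 0.001, 0.001]
contact_force: [0.4, 0.8, -0.3]
opening: 1.0
finger_force: 0.0
```

Run:
```python
from h import *
for n in ('side','top'):
    P=shot(n,n+'9.png')
    for t in('wear_plate','lifter','lifter_grip','tip_nominal'): print(n,t,look(P,t))
# compare lifter region with the start picture; handle colour mask
for n,b in(('side',(284,218,90,50)),('top',(300,160,70,70))):
    x,y,w,h=b
    for k in('0','9'):
        I=cv2.imread(f'pics/{n}{k}.png')[y:y+h,x:x+w];H=cv2.cvtColor(I,cv2.COLOR_BGR2HSV)
        m=((H[:,:,0]<13)&(H[:,:,1]>110)&(H[:,:,2]<190)).astype(np.uint8)
        v,u=np.nonzero(m);c=np.cov(u,v);print(n,k,len(u),u.mean().round(2),v.mean().round(2),'angle',(.5*np.arctan2(2*c[0,1],c[0,0]-c[1,1])).round(3))
```

```text
side wear_plate [(0.61, [0.3554, 0.1562, 0.0294]), (0.57, [0.5468, 0.318, 0.0417])]
side lifter [(0.65, [0.4899, -0.2337, 0.0514])]
side lifter_grip [(0.62, [0.4856, -0.2315, 0.0551])]
side tip_nominal [(0.79, [0.4874, -0.2298, 0.0498])]
top wear_plate [(0.73, [0.5524, 0.321, 0.0434])]
top lifter [(0.86, [0.5145, -0.2339, 0.0443])]
top lifter_grip [(0.58, [0.5175, -0.2355, 0.0473])]
top tip_nominal []
side 0 161 29.74 14.63 angle -0.068
side 9 151 29.45 14.89 angle -0.083
top 0 39 33.0 44.49 angle -1.254
top 9 49 33.31 44.0 angle -1.298
```

Run:
```python
from h import *
P=shot('top')
o=np.array([.5461,.29]);Y=1.6328;X=np.array([np.cos(Y),np.sin(Y)]);N=np.array([-X[1],X[0]])
for k,z in(('0',.036),('9',.04)):
    I=cv2.imread(f'pics/top{k}.png');H=cv2.cvtColor(I,cv2.COLOR_BGR2HSV)
    m=((H[:,:,0]>8)&(H[:,:,0]<25)&(H[:,:,1]>100)&(H[:,:,2]>60)).astype(np.uint8);m[:150]=0;m[205:]=0;m[:,:112]=0;m[:,195:]=0
    v,u=np.nonzero(cv2.morphologyEx(m,cv2.MORPH_CLOSE,np.ones((3,3))))
    (cu,cv),wh,a=cv2.minAreaRect(np.c_[u,v].astype(np.float32))
    w=ray(P,cu,cv,z);q=w[:2]-o;print(len(u),(cu,cv),wh,a,w.round(4),'station x,y mm',(q@X*1e3).round(1),(q@N*1e3).round(1))
```

```text
565 (160.5, 171.5) (27.0, 21.0) 90.0 [0.5521 0.2592 0.036 ] station x,y mm -31.1 -4.0
595 (136.5, 172.5) (27.0, 21.0) 90.0 [0.5471 0.325  0.04  ] station x,y mm 34.8 -3.2
```

Plate at station x ≈ 30 to 35 mm and y ≈ −3 mm, lapped face up, and the lifter is back in its stand. I am handing in.

```bash
python3 -c "
from plant import ctrl
print(ctrl.sign_off())"
```

```text
the job is handed in; nothing more can be done
None
```

The plate was turned over and lies lapped face up on the rubber rest, the lifter is back in its stand as it lay, and the job is handed in at about 31.6 s; the judge returned no verdict.

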